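# Set the purge flow and slide its lock into the detent

### The arm

A 6-joint arm with a two-finger parallel gripper is mounted at the origin on a cart in front of the work surface, level with it; the furniture and walls round the work are solid. World frame = base frame: x ahead of the robot, y to its left, z up, the work surface at z = 0. Lengths are in m, angles in rad, forces in N, time in s.
With the tool pointing down it reaches from about 0.4 to 0.825 m from the base axis. Payload 7 kg.
Tool frame: the origin (TCP) lies between the finger pads, 19 mm behind the fingertips; this is the grasp point; z points along the fingers, y is the line along which they close (so a half turn about z gives the same grasp; the last joint's range is limited). The gripper opens to 88 mm and grips with 3 to 60 N. Pads are 19 mm wide; open, the fingers measure 130 mm over their backs; the gripper's body (78 mm by 193 mm) begins 47 mm behind the grasp point.
Start: joints at [1.598, 0.359, 0.012, 0, -1.224, -0.288], TCP at [0.174, 0.652, 0.245] pointing down, gripper open.
Joint ranges: [-3.07, 3.07], [-1.43, 2.12], [-1.02, 1.25], [-3.03, 1.67], [-3.05, -0], [-3.03, 3.03]. Speed limits (rad/s): [2.39, 2.39, 3.01, 3.14, 3.14, 3.14].

### API

Orientations are given as [roll, pitch, yaw] about the fixed x, y, z axes, in that order (R = Rz(yaw) Ry(pitch) Rx(roll)).
In Python, from station import arm gives the robot as it stands.
- The arm moves only by the shell command python3 -m crank 'ROWS' [OPENING] [FORCE]. ROWS is JSON, a list that holds one entry, the list of rows, each a list of 4 numbers: the shift along the tool's x, y, z in units of 25 mm (1.0 is 25 mm), then the turn about the tool's z in units of 5 degrees (1.0 is 5 degrees). A call has 1 to 12 rows; each row is the pose to reach, as a shift and turn from the pose commanded when the call began, along the tool's axes at that moment; what a row does not reach only later rows make up. A row lasts 1/8 s, in which the tool goes at most 62.5 mm and 10.7 degrees, less where a joint would pass 70% of its speed; a pose out of reach is approached as far as the arm can. A call with a gripper value outside its range is refused whole. OPENING is the closure, from 0 (fully open) to 1 (shut), set as the call begins (- or left out, the last holds). The fingers move at their own pace and stop on an object; FORCE is the grip in N (left out, the last holds). Time passes only in rows, so rows that repeat a pose let the fingers close. It gives the time, the measured TCP pose, the force, the opening and the grip force at its end, in the units of the state.
- arm.get_state(): the state, without advancing time (a new reading comes with each control period).
- arm.grab_frame(name): name is "side" or "top"; returns (picture, depth): 420x560x3 uint8, red, green, blue; 420x560 float32, m along the optical axis (not along the pixel's ray), 0 where there is no reading.
- arm.get_calibration(name): a dict with "mtx" (3x3 intrinsics, pixels), "k1" (the pictures are not rectified: a ray, as slopes to the right and down, at radius r is drawn at 1 + k1 r^2 times it, then the intrinsics apply), "R" (3x3) and "t" (3): a world point X has camera coordinates R X + t. Camera axes: x right, y down, z forward; pixel columns grow to the right and rows downward; lengths in m; the calibration is good to about 2 mm. A picture is of the moment at which its call begins. get_calibration takes no time and is no camera call.
- arm.job_done(): hands the job in; it is judged then, once.
Trained networks look in the newest picture that a camera, given by its name, has taken for a name from the list of things; names that differ only in an ending like _2 or _b are one class to them, and where a whole thing is asked for, a point or a joint stands for the part that bears it (a point fixed in the world has none). Each returns a list of dicts, best first, with "score" (0 to 1); they miss things now and then, are a little off and sometimes report something else, mostly with a low value. They report only what shows in the picture. A call takes as long as a camera call.
- arm.recognise(thing, camera): "extent" ([left, top, width, height] in pixels, round what is visible of it).
- arm.trace(thing, camera): "mask" (420x560 bool, what is visible of it) and "extent" ([left, top, width, height] in pixels, round what is visible of it).
The state is a dict: "t": time; "q": joint angles; "qd": joint speeds; "joint_efforts": joint torques, N m; "eef_pos": TCP position; "ee_rot": TCP orientation; "force": force on the tool from outside, world axes, zero at the start; "moment": the same for the moment, N m; "width": finger opening in m; "gripper_force": force on a finger pad.
Only numpy, scipy, OpenCV 4.12 (cv2) and the standard library are available. Lean on these libraries where they do the work, as an engineer would, in place of code of your own. Each camera call takes 0.05 s, during which the arm holds its last target. There are 200 camera calls.

### The job

On the bench flow control, turn the knob until its pointer line stands at the white mark, then slide the forked lock along its rail over the knob until its ball drops into the notch: feel for the click and do not run on to the end stop. Finish there, still gripping the lock by its upright tab with the ball in the notch, the knob still at the mark. Do not let go, and leave the lens, the hex key and the pen lying beside the unit where they are.

Things in the scene. Friction and masses are not known exactly. Their poses are not given: they have to be found in the camera images.
- flow_unit: Flow control fixed to the table: dark housing 76 x 215 mm, top at 26 mm, on a foot plate (x -50 to 50, y -120 to 105 mm; two brass hose barbs to y = 124). Origin on the table under the rail's notch; +y runs along the rail to the knob, z up. Aluminium rail 16 mm wide, top at 36 mm, y -112 to 34 mm. Knob axis at x = 0, y = 60 mm.
- flow_knob (a joint): Knob angle, rad, anticlockwise from above positive, range -1.57 to 1.57; 0 = pointer at the mark, bar along the rail. Starts 0.45 to 1.4; stays where left (friction 0.06 N m). A black bar 12 mm wide, 36 mm long, round-ended, from 30 to 62 mm above the table, on a thin skirt of 22 mm radius; a white pointer line runs on top from the middle to the pointer end.
- knob_grip (a point): On the knob's axis, 52 mm above the table (10 mm below the bar's top). Its y axis points along the bar toward the pointer end, its x axis across the 12 mm width.
- mark (a point): Middle of the white mark, a 3 x 12 mm line on the housing top 33.5 mm from the knob's axis along the unit's +y, 27 mm above the table.
- lock_travel (a joint): Lock's travel toward the knob, m: 0 = rear end, 0.084 = ball in mid notch, 0.098 = end stop; starts 0 to 0.018; friction 1.2 N. Within about 4 mm of mid notch the ball pulls it toward mid notch with up to 6 N (forward before it, back after it); let go within 2 mm it settles within 1 mm of the middle. It passes the knob only if the bar is within about 0.2 rad of the rail's line.
- lock_grip (a point): Centre line of the lock's tab, 64 mm above the table. It comes to the notch point when the ball is in the notch. Axes as the unit's.
- lock: The lock. Origin on the table under the middle of its tab, axes as the unit's. The upright black tab is to grip it by: 12 mm thick along the rail, 24 mm wide across it, 48 to 78 mm above the table. It stands amid an aluminium carriage (44 mm across, 50 mm along the rail, top at 48 mm) whose two tines, 17 mm apart, tops at 43 mm, reach 55 mm ahead to straddle the knob's bar.
- notch (a point): Fixed point on the unit above the middle of the notch (seen as a dark band 8 mm wide across the rail), 64 mm above the table: where lock_grip must finish.
- lens: Bystander: round lens in a black mount on a foot, 25 x 38 x 52 mm, standing loose off the knob end of the unit; origin under its middle.
- key: Bystander: black hex key 32 x 88 x 8 mm lying loose beside the unit on its far side; origin under its middle.
- pen: Bystander: black marker pen 12 x 132 x 12 mm lying loose beside the unit on the robot's side; origin under its middle.

How it is judged:
On the way, in this order (a step that is already met when the one before it is completed fails the run):
1. the knob's pointer is at the mark (within 0.12 rad) while the lock is still clear of it (value of joint flow_knob between -0.12 and 0.12 rad and value of joint lock_travel below 0.035 m), for 0.2 s.
2. the lock is over the knob with its ball in the notch (within 2.5 mm of its middle), the fingers on its tab (value of joint lock_travel between 0.0815 and 0.0865 m and value of joint flow_knob between -0.12 and 0.12 rad and contact force between the fingers and lock above 1 N), for 0.2 s.
At the end, for the whole second after the job is handed in: The lock rests within 2.5 mm of the middle of the notch, the knob is within 0.12 rad of the mark, and the fingers still grip the lock's tab (more than 2 N, TCP within 35 mm of lock_grip) through the last second (value of joint lock_travel between 0.0815 and 0.0865 m and value of joint flow_knob between -0.12 and 0.12 rad and velocity of joint lock_travel between -0.004 and 0.004 m/s and contact force between the fingers and lock above 2 N and distance between the grasp point and lock_grip below 0.035 m); the arm keeps its last pose, push and grip.
It fails at once if the lock ran past the notch to the end stop (10 mm or more past the notch's middle) (value of joint lock_travel above 0.094 m).
It fails at once if the lens beside the unit was moved more than 20 mm (distance of lens from where it was at the start of the episode above 0.02 m).
It fails at once if the hex key beside the unit was moved more than 20 mm (distance of key from where it was at the start of the episode above 0.02 m).
It fails at once if the pen beside the unit was moved more than 20 mm (distance of pen from where it was at the start of the episode above 0.02 m).
It also fails if it takes over 53 s, if anything falls off the work surface, if the arm or the gripper's body presses on something with over 40 N, if the wrist force passes 120 N, or if a joint passes its speed limit or range.

## Working session

There is one attempt and no reset: what is moved stays moved. The work goes in short steps, Python scripts to look and compute and a shell command to move; the robot and the scene stay as the last step left them, time stands still between calls to the robot, and variables do not carry over. Pictures are saved under pics/ and viewed, at most 10 in all, crops included, and the job is handed in when it is done.

```bash
mkdir -p pics; ls; python3 - <<'E'
from station import arm
import cv2,numpy as np
s=arm.get_state();print({k:np.round(v,3).tolist() for k,v in s.items()})
ims=[]
for n in("side","top"):
    p,d=arm.grab_frame(n);cv2.imwrite(f"pics/{n}0.png",p[...,::-1]);np.save(f"pics/{n}0.npy",d)
    c=arm.get_calibration(n);print(n,c)
    for t in("flow_unit","flow_knob","lock","lens","key","pen"):
        for r in arm.recognise(t,n)[:2]:print(t,r)
E
```

```text
pics
{'t': 0.0, 'q': [1.598, 0.359, 0.011, -0.0, -1.224, -0.288], 'qd': [-0.0, -0.001, -0.0, 0.0, 0.0, 0.001], 'joint_efforts': [-0.001, -58.272, 29.306, 6.997, 0.007, -0.0], 'eef_pos': [0.174, 0.652, 0.244], 'ee_rot': [3.14, -0.0, -0.261], 'force': [-0.807, 0.187, 0.081], 'moment': [-0.02, 0.012, -0.01], 'gripper_force': 0.0, 'width': 0.087}
side {'mtx': array([[440.44233282,   0.        , 280.75023839],
       [  0.        , 440.44233282, 208.39628498],
       [  0.        ,   0.        ,   1.        ]]), 'k1': -0.07079361269668054, 'R': array([[ 0.99872377, -0.04674719, -0.01911872],
       [-0.04471392, -0.64238073, -0.76508016],
       [ 0.02348385,  0.76495862, -0.64365116]]), 't': array([-0.59565451,  0.13096231,  0.8048663 ])}
flow_unit {'extent': [232.3, 212.2, 89.9, 108.1], 'score': 0.85}
flow_knob {'extent': [247.4, 214.4, 25.7, 26.1], 'score': 0.6}
flow_knob {'extent': [263.0, 248.5, 41.7, 50.2], 'score': 0.52}
lock {'extent': [261.1, 244.9, 41.0, 51.0], 'score': 0.97}
lens {'extent': [248.9, 185.5, 13.8, 23.2], 'score': 0.83}
key {'extent': [300.7, 225.3, 27.6, 27.8], 's
[... 165 characters left out ...]
0.        , 281.85848998],
       [  0.        , 438.01642315, 209.51254773],
       [  0.        ,   0.        ,   1.        ]]), 'k1': 0.028142509645216304, 'R': array([[ 1.59539546e-02, -9.99865169e-01,  3.88783417e-03],
       [-9.80117052e-01, -1.64077379e-02, -1.97740612e-01],
       [ 1.97777741e-01, -6.55787822e-04, -9.80246671e-01]]), 't': array([0.06066798, 0.58610591, 0.81666378])}
flow_unit {'extent': [254.4, 183.3, 122.4, 76.3], 'score': 0.74}
flow_knob {'extent': [274.0, 215.8, 22.1, 17.9], 'score': 0.62}
lock {'extent': [313.7, 195.2, 51.5, 27.4], 'score': 0.75}
lens {'extent': [219.2, 224.4, 21.8, 14.1], 'score': 0.73}
key {'extent': [269.5, 170.4, 43.1, 23.5], 'score': 0.71}
```

```bash
python3 - <<'E'
import cv2
a=cv2.imread("pics/top0.png")[150:290,200:400];b=cv2.imread("pics/side0.png")[175:335,200:360]
cv2.imwrite("pics/a.png",cv2.resize(a,None,fx=4,fy=4,interpolation=2))
cv2.imwrite("pics/b.png",cv2.resize(b,None,fx=3.7,fy=3.7,interpolation=2))
E
```

```text
(no output)
```

View pics/a.png

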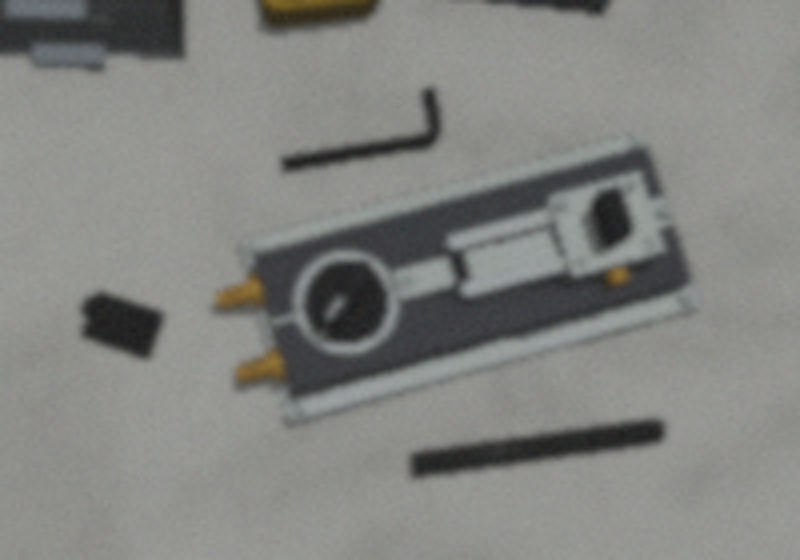

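View pics/b.png

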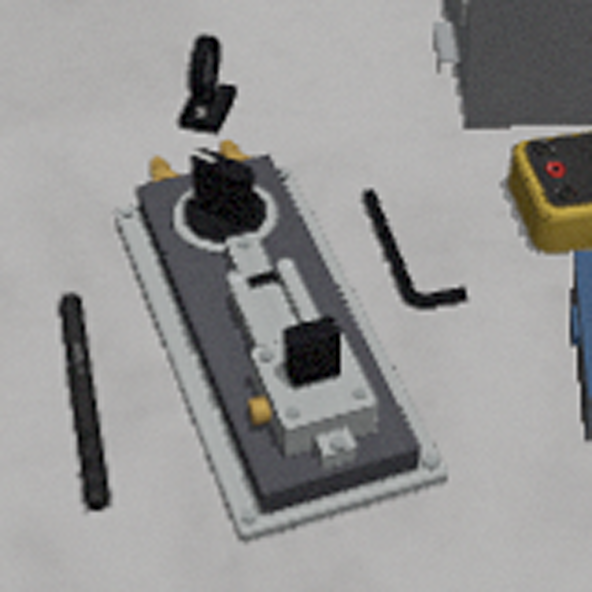

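The top view shows the unit running right to left: ring centre at about crop (345,302), mark (286,321), lock tab (610,218), with the key above, the pen below and the lens to the left. The pointer lies down-left (325,322), so the knob is turned anticlockwise. The side view agrees.

```bash
cat > h.py <<'E'
import numpy as np,cv2
from station import arm
def ray(n,u,v):
    c=arm.get_calibration(n);K=c["mtx"]
    x=cv2.undistortPoints(np.array([[[u,v]]],float),K,np.array([c["k1"],0,0,0,0.]))[0,0]
    R=np.array(c["R"]);return -R.T@c["t"],R.T@np.r_[x,1]
def at(n,u,v,z):
    o,d=ray(n,u,v);return o+d*(z-o[2])/d[2]
def A(x,y,z):return at("top",200+(x+.5)/4-.5,150+(y+.5)/4-.5,z)
def B(x,y,z):return at("side",200+(x+.5)/3.7-.5,175+(y+.5)/3.7-.5,z)
E
python3 - <<'E'
from h import *
np.set_printoptions(precision=4,suppress=True)
k=A(345,302,.029);print("ring",k,B(226,212,.029))
print("mark",A(286,321,.027))
for p in[(645,148),(690,287),(257,252),(292,395)]:print("housing",A(*p,.026))
c=[A(*p,.026) for p in[(645,148),(690,287),(257,252),(292,395)]]
print(np.linalg.norm(c[0]-c[1]),np.linalg.norm(c[2]-c[3]),np.linalg.norm(c[0]-c[2]))
l=c[2]+c[3]-c[0]-c[1];print("rail heading",np.arctan2(l[1],l[0]))
print("rear rail/ notch band",A(459,266,.036),B(265,279,.036))
print("pointer",A(325,322,.062),A(347,295,.062),"side",B(196,152,.062),B(217,162,.062))
print("tab top",A(612,218,.078),B(314,325,.078))
for n,p in[("key",A(360,140,0)),("pen",A(540,448,.01)),("lens",A(122,322,.0))]:print(n,p)
E
```

```text
ring [0.5584 0.0615 0.029 ] [0.5613 0.0599 0.029 ]
mark [0.5484 0.0916 0.027 ]
housing [ 0.6432 -0.0945  0.026 ]
housing [ 0.5697 -0.1162  0.026 ]
housing [0.5844 0.1073 0.026 ]
housing [0.5105 0.0877 0.026 ]
0.07664009582425363 0.07639341716293241 0.2102442821308507
rail heading 1.8539576782368634
rear rail/ notch band [0.5769 0.0035 0.036 ] [0.58   0.0031 0.036 ]
pointer [0.5428 0.0715 0.062 ] [0.5565 0.0609 0.062 ] side [0.5477 0.0704 0.062 ] [0.5583 0.0619 0.062 ]
tab top [ 0.5942 -0.068   0.078 ] [ 0.6008 -0.068   0.078 ]
key [0.6519 0.0543 0.    ]
pen [ 0.4871 -0.0402  0.01  ]
lens [0.5506 0.1787 0.    ]
```

```bash
python3 -m crank '[[[21,18.9,3,4.65],[21,18.9,3,4.65],[21,18.9,3,4.65],[21,18.9,3,4.65],[21,18.9,3,4.65],[21,18.9,3,4.65],[21,18.9,3,4.65],[21,18.9,3,4.65],[21,18.9,3,4.65],[21,18.9,3,4.65],[21,18.9,3,4.65],[21,18.9,3,4.65]]]' 0.3
```

```text
t: 2.2
eef_pos: [0.5605, 0.0574, 0.1698]
ee_rot: [3.141, 0.0, -0.67]
force: [0.1, 1.2, -0.4]
width: 0.0611
gripper_force: 0.0
```

```bash
python3 -m crank '[[[0,0,1.5,0],[0,0,3,0],[0,0,4.2,0],[0,0,4.68,0],[0,0,4.68,0],[0,0,4.68,0]]]' 0.3 && python3 - <<'E'
from h import *
a,_=arm.grab_frame("side");b,_=arm.grab_frame("top")
a=cv2.resize(a[175:305,200:330],(520,520),interpolation=2);b=cv2.resize(b[180:260,230:310],(280,280))
o=np.zeros((520,800,3),np.uint8);o[:,:520]=a;o[:280,520:]=b
cv2.imwrite("pics/c.png",o[...,::-1])
E
```

```text
t: 2.95
eef_pos: [0.5604, 0.0606, 0.0546]
ee_rot: [-3.14, -0.001, -0.666]
force: [-0.4, -0.1, 0.3]
width: 0.0609
gripper_force: 0.0
```

View pics/c.png

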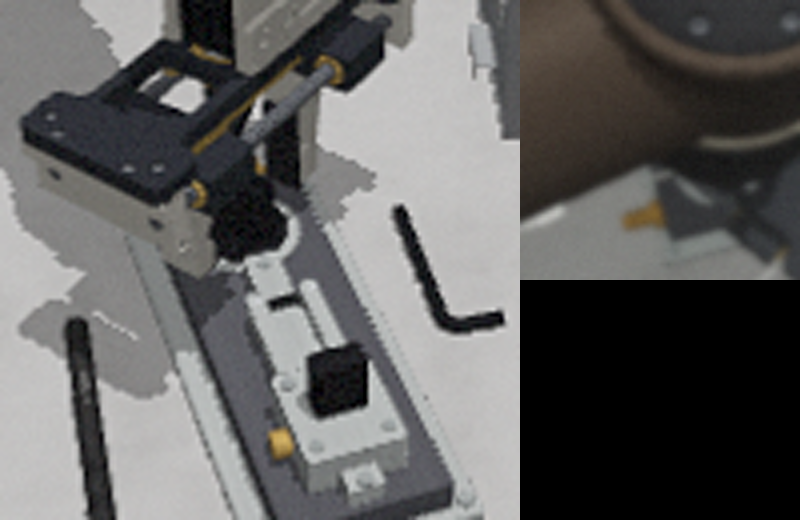

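The fingers straddle the black knob (side crop, about (245,225)). The pen and the key are untouched.

```bash
python3 -m crank '[[[0,0,0,0],[0,0,0,0],[0,0,0,0],[0,0,0,0],[0,0,0,0],[0,0,0,0]]]' 1 25
```

```text
t: 3.8
eef_pos: [0.5575, 0.0587, 0.0528]
ee_rot: [3.137, 0.002, -0.667]
force: [-4.1, -4.8, 2.5]
width: 0.0187
gripper_force: 23.2
```

```bash
python3 -m crank '[[[0,0,0,0],[0,0,0,0],[0,0,0,0]]]'; python3 - <<'E'
from h import *
a,_=arm.grab_frame("side")
print({k:np.round(v,3).tolist() for k,v in arm.get_state().items()})
cv2.imwrite("pics/d.png",cv2.resize(a[185:265,200:310],(770,560),interpolation=2)[...,::-1])
E
```

```text
t: 4.18
eef_pos: [0.5576, 0.0587, 0.0528]
ee_rot: [3.137, 0.002, -0.667]
force: [-3.0, -5.6, 2.8]
width: 0.0184
gripper_force: 23.2
{'t': 4.225, 'q': [0.454, 0.375, -0.469, 0.0, -0.731, 0.449], 'qd': [0.001, 0.001, 0.001, -0.001, 0.0, 0.0], 'joint_efforts': [2.839, -50.665, 23.785, 4.617, 2.068, 0.181], 'eef_pos': [0.558, 0.059, 0.053], 'ee_rot': [3.137, 0.002, -0.667], 'force': [-2.849, -4.156, 2.328], 'moment': [-1.984, 1.232, -0.201], 'gripper_force': 23.162, 'width': 0.018}
```

View pics/d.png

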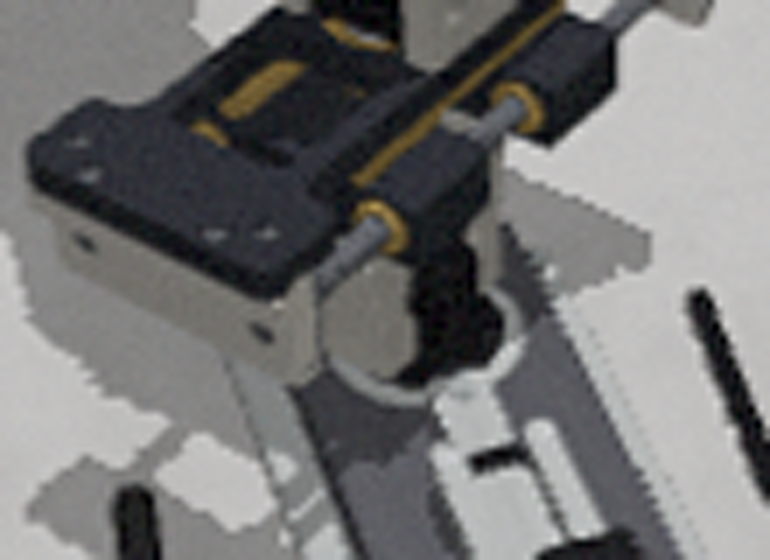

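The fingers hold the knob, but the width is 18 mm instead of 12, so the bar is probably skewed between the pads. I'll turn by the planned amount, then release and look.

```bash
python3 -m crank '[[[0,0.13,0,1.2],[0,0.13,0,2.4],[0,0.13,0,3.6],[0,0.13,0,4.8],[0,0.13,0,6],[0,0.13,0,7.1],[0,0.13,0,7.1],[0,0.13,0,7.1]]]'
```

```text
t: 5.22
eef_pos: [0.5598, 0.0596, 0.0532]
ee_rot: [-3.137, 0.001, -1.286]
force: [7.0, 6.4, -9.0]
width: 0.0129
gripper_force: 24.9
```

```bash
python3 -m crank '[[[0,0,0,0],[0,0,0,0],[0,0,0,0],[0,0,-1,0],[0,0,-3,0],[2,0,-6,0],[4,0,-6,0],[5,0,-6,0],[5,0,-6,0]]]' 0.3; python3 - <<'E'
from h import *
for n in("side","top"):
    a,_=arm.grab_frame(n);cv2.imwrite(f"pics/{n}2.png",a[...,::-1])
a=cv2.imread("pics/side2.png")[190:260,225:325];b=cv2.imread("pics/top2.png")[190:260,240:340]
cv2.imwrite("pics/e.png",np.hstack([cv2.resize(x,(400,280),interpolation=2) for x in(a,b)]))
E
```

```text
t: 6.35
eef_pos: [0.5927, -0.0645, 0.2037]
ee_rot: [-3.141, -0.0, -1.289]
force: [0.1, -0.1, 0.2]
width: 0.0612
gripper_force: 0.0
```

View pics/e.png

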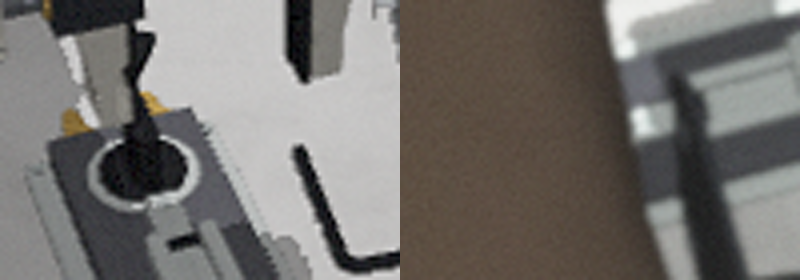

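The bar is now in line with the pads (12.9 mm wide at yaw −1.286) and along the rail: side crop bar at (145,165), rail at (165,215). Next is the tab.

```bash
python3 -m crank '[[[0.15,-0.14,2,0],[0.15,-0.14,4,0],[0.15,-0.14,5,0],[0.15,-0.14,5.27,0],[0.15,-0.14,5.27,0],[0.15,-0.14,5.27,0]]]'; python3 - <<'E'
from h import *
a,_=arm.grab_frame("side")
cv2.imwrite("pics/f.png",cv2.resize(a[190:310,225:345],(600,600),interpolation=2)[...,::-1])
E
```

```text
t: 7.2
eef_pos: [0.5979, -0.0645, 0.0731]
ee_rot: [-3.139, -0.0, -1.286]
force: [0.1, -0.5, 1.1]
width: 0.0612
gripper_force: 0.0
```

View pics/f.png

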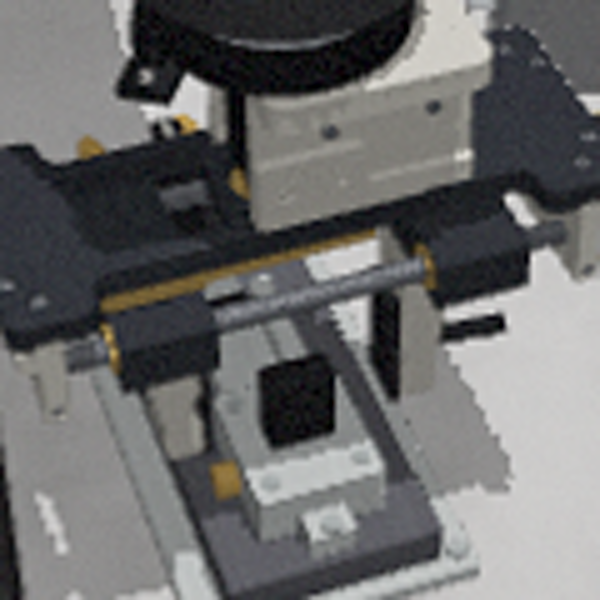

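```bash
python3 - <<'E'
from h import *
F=lambda x,y,z:at("side",225+(x+.5)/5-.5,190+(y+.5)/5-.5,z)
d=np.array([-.2823,.9593])
for n,p in[("finger mid",(298,425,.054)),("tab rear bottom",(303,443,.048)),("tab top centre",(296,360,.078)),("band",(228,295,.036))]:
    q=F(*p);print(n,q.round(4),(d@(q[:2]-[.5979,-.0645])).round(4))
E
```

```text
finger mid [ 0.5998 -0.0729  0.054 ] -0.0086
tab rear bottom [ 0.6012 -0.0756  0.048 ] -0.0116
tab top centre [ 0.5998 -0.066   0.078 ] -0.002
band [0.5782 0.0069 0.036 ] 0.0741
```

The tab (crop (297,400)) stands between the fingers, with its centre about 4 mm behind the TCP along the rail. I'll shift back and close.

```bash
python3 -m crank '[[[0.14,0,0,0],[0.14,0,0,0]]]' && python3 -m crank '[[[0,0,0,0],[0,0,0,0],[0,0,0,0],[0,0,0,0],[0,0,0,0],[0,0,0,0]]]' 1 30
```

```text
t: 7.5
eef_pos: [0.5982, -0.0685, 0.0722]
ee_rot: [-3.141, -0.0, -1.287]
force: [-0.3, 0.1, 0.6]
width: 0.0611
gripper_force: 0.0
t: 8.25
eef_pos: [0.5986, -0.068, 0.0716]
ee_rot: [-3.14, -0.0, -1.286]
force: [4.4, 0.6, -2.8]
width: 0.0239
gripper_force: 30.0
```

```bash
python3 -m crank '[[[-0.2,0,0,0],[-0.45,0,0,0],[-0.7,0,0,0],[-0.95,0,0,0],[-1.2,0,0,0],[-1.45,0,0,0],[-1.7,0,0,0],[-1.95,0,0,0],[-2.2,0,0,0],[-2.4,0,0,0],[-2.5,0,0,0],[-2.5,0,0,0]]]'; python3 - <<'E'
from h import *
s=arm.get_state();d=np.array([-.2823,.9593]);n=np.array([.9593,.2823])
print(d@(s["eef_pos"][:2]-np.array([.5986,-.068])),d@s["force"][:2],n@s["force"][:2])
E
```

```text
t: 9.75
eef_pos: [0.5807, -0.0079, 0.0716]
ee_rot: [-3.141, 0.0, -1.286]
force: [4.7, 1.6, -3.6]
width: 0.0235
gripper_force: 30.0
0.06270148245677488 0.19184782993362157 4.941076369874223
```

```bash
cat > p.py <<'E'
from h import *
s=arm.get_state();d=np.array([-.2823,.9593]);n=np.array([.9593,.2823])
print(round(s["t"],2),"along mm",(1e3*d@(s["eef_pos"][:2]-np.array([.5986,-.068]))).round(2),"F",(d@s["force"][:2]).round(2),(n@s["force"][:2]).round(2))
E
python3 -m crank '[[[-0.04,0,0,0],[-0.04,0,0,0]]]' >/dev/null; python3 p.py
python3 -m crank '[[[-0.04,0,0,0],[-0.04,0,0,0]]]' >/dev/null; python3 p.py
python3 -m crank '[[[-0.04,0,0,0],[-0.04,0,0,0]]]' >/dev/null; python3 p.py
python3 -m crank '[[[-0.04,0,0,0],[-0.04,0,0,0]]]' >/dev/null; python3 p.py
python3 -m crank '[[[-0.04,0,0,0],[-0.04,0,0,0]]]' >/dev/null; python3 p.py
```

```text
10.0 along mm 63.46 F 0.47 5.7
10.25 along mm 64.49 F -1.12 4.07
10.5 along mm 65.44 F -1.14 5.18
10.75 along mm 66.44 F -0.68 5.02
11.0 along mm 67.47 F 0.1 4.58
```

```bash

python3 -m crank '[[[-0.04,0,0,0],[-0.04,0,0,0]]]' >/dev/null; python3 p.py
python3 -m crank '[[[-0.04,0,0,0],[-0.04,0,0,0]]]' >/dev/null; python3 p.py
python3 -m crank '[[[-0.04,0,0,0],[-0.04,0,0,0]]]' >/dev/null; python3 p.py
python3 -m crank '[[[-0.04,0,0,0],[-0.04,0,0,0]]]' >/dev/null; python3 p.py
```

```text
11.25 along mm 68.44 F -0.29 6.1
11.5 along mm 69.46 F -0.7 4.39
11.75 along mm 70.47 F -0.51 5.47
12.0 along mm 71.54 F 0.24 4.16
```

```bash

python3 -m crank '[[[-0.04,0,0,0],[-0.04,0,0,0]]]' >/dev/null; python3 p.py
python3 -m crank '[[[-0.04,0,0,0],[-0.04,0,0,0]]]' >/dev/null; python3 p.py
python3 -m crank '[[[-0.04,0,0,0],[-0.04,0,0,0]]]' >/dev/null; python3 p.py
```

```text
12.25 along mm 72.67 F 0.82 4.79
12.5 along mm 73.87 F 2.57 4.51
12.75 along mm 75.12 F 3.89 4.53
```

The detent is pulling forward now (+3.9 N).

```bash

python3 -m crank '[[[-0.04,0,0,0],[-0.04,0,0,0]]]' >/dev/null; python3 p.py
python3 -m crank '[[[-0.02,0,0,0],[-0.02,0,0,0]]]' >/dev/null; python3 p.py
```

```text
13.0 along mm 76.01 F 2.5 5.33
13.25 along mm 76.22 F 0.56 4.1
```

```bash

python3 -m crank '[[[-0.02,0,0,0],[-0.02,0,0,0],[-0.02,0,0,0]]]' >/dev/null; python3 p.py; python3 p.py
python3 -m crank '[[[0,0,0,0],[0,0,0,0]]]';python3 p.py; python3 - <<'E'
from h import *
a,_=arm.grab_frame("side")
cv2.imwrite("pics/g.png",cv2.resize(a[175:295,215:335],(600,600),interpolation=2)[...,::-1])
E
```

```text
13.62 along mm 76.42 F -0.91 5.64
13.62 along mm 76.42 F -0.91 5.64
t: 13.88
eef_pos: [0.5768, 0.0052, 0.0717]
ee_rot: [-3.141, 0.0, -1.286]
force: [4.9, -0.5, -5.3]
width: 0.0241
gripper_force: 30.0
13.88 along mm 76.43 F -1.9 4.55
```

View pics/g.png

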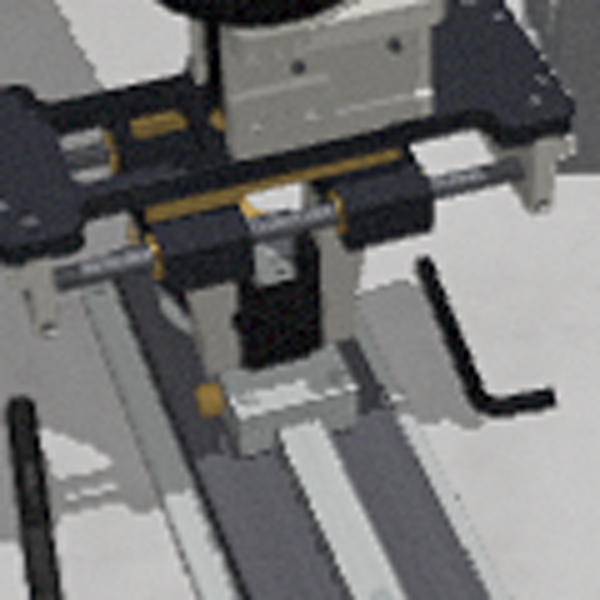

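The fingers still hold the tab (crop (280,315)) with the lock forward over the knob, and the pen and key are in place. The force rose to +3.9 N and then fell to friction level, so the ball is in mid notch.

```bash
python3 -c "
from station import arm
print(arm.job_done())"
```

```text
the job is handed in; nothing more can be done
None
```

The job is handed in, with no verdict shown: the knob was turned in line with the mark, the force showed the ball clicking into the notch short of the end stop, the tab is still gripped at 30 N, and I steered clear of the lens, key and pen.

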